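# Transfer a row of waveguide parts to the test carrier in the same order

## Robot

A 7-joint arm with a two-finger parallel gripper is mounted at the origin on a cart in front of the work surface, level with it; the furniture and walls round the work are solid. World frame = base frame: x ahead of the robot, y to its left, z up, the work surface at z = 0. Lengths are in mm, angles in rad, forces in N, time in s.
With the tool pointing down it reaches from about 400 to 875 mm from the base axis. Payload 4.4 kg.
Tool frame: the origin (TCP) lies on the centre line of the jaws, within the pads' length; the fingertips stand 25 mm ahead of it and the grasp point (between the pads) lies 6 mm ahead of it (ctrl.finger_overhang is the distance from the TCP to the fingertips, in mm); z points along the fingers, y is the line along which they close (so a half turn about z gives the same grasp; the last joint's range is limited). The gripper opens to 85 mm and grips with 20 to 120 N. Pads are 22 mm wide; open, the fingers measure 114 mm over their backs; the gripper's body (76 mm by 85 mm) begins 54 mm behind the grasp point. The pads swing forward as they close: fully open they stand 13 mm farther back than shut.
Start: joints at [1.199, 0.628, 0.038, 1.517, -0.027, 0.996, -0.02], TCP at [195.714, -619.85, 226.713] pointing down, gripper open.
Joint ranges: [-3.06, 3.06], [-0.37, 2.12], [-1.25, 1.32], [0.18, 2.47], [-1.1, 4.24], [0.23, 1.98], [-2.94, 2.94]. Speed limits (rad/s): [2.57, 2.57, 3.14, 3.14, 3.14, 3.14, 3.14].

## Interface

Orientations are given as [roll, pitch, yaw] about the fixed x, y, z axes, in that order (R = Rz(yaw) Ry(pitch) Rx(roll)).
In Python, from cell import ctrl gives the robot as it stands. The module is installed in compiled form; this text tells all that it offers.
- The arm moves only by the tool play_rows, never from a script. Its argument "targets" is a list of rows, each a list of 5 numbers: the closure, from 0 (fully open) to 1 (shut), then the shift along the tool's x, y, z in cm, then the turn about the tool's z in degrees. In form: [[gripper, dx, dy, dz, spin], ...]. A call has 1 to 10 rows; each row is the pose to reach, as a shift and turn from the pose commanded when the call began, along the tool's axes at that moment; what a row does not reach only later rows make up. A row lasts 1/10 s, in which the tool goes at most 50 mm and 8.59 degrees, less where a joint would pass 70% of its speed; a pose out of reach is approached as far as the arm can. A call with a gripper value outside its range is refused whole. The fingers move at their own pace and stop on an object; the grip force is fixed at half the most. Time passes only in rows, so rows that repeat a pose let the fingers close. It gives the time, the measured TCP pose, the force, the opening and the grip force at its end, in the units of the state.
- ctrl.read_state(): the state, without advancing time (a new reading comes with each control period).
- ctrl.get_image(name): name is "scene" or "side" or "wrist"; returns (picture, depth): 420x560x3 uint8, red, green, blue; 420x560 float32, mm along the optical axis (not along the pixel's ray), 0 where there is no reading.
- ctrl.calibration(name): a dict with "vfov" (degrees; the focal length in pixels is half the picture's height over the tangent of half this angle, whatever the lens; pixels are square), "cx", "cy" (the principal point, pixels), "extrinsics" (4x4, takes a point from camera to world coordinates); the wrist camera has in their place "mount" (4x4, takes a point from camera to tool coordinates, whose origin is the TCP and whose axes are the flange's). Camera axes: x right, y down, z forward; pixel columns grow to the right and rows downward; lengths in mm; the calibration is good to about 2 mm. A picture is of the moment at which its call begins: read the wrist's pose just before it. calibration takes no time and is no camera call.
- ctrl.finish_job(): hands the job in; it is judged then, once.
Trained networks look in the newest picture that a camera, given by its name, has taken for a name from the list of things; names that differ only in an ending like _2 or _b are one class to them, and where a whole thing is asked for, a point or a joint stands for the part that bears it (a point fixed in the world has none). Each returns a list of dicts, best first, with "confidence" (0 to 1); they miss things now and then, are a little off and sometimes report something else, mostly with a low value. They report only what shows in the picture. A call takes as long as a camera call. They do not tell look-alikes from the thing itself.
- ctrl.search_frame(camera, name): "bbox" ([left, top, right, bottom] in pixels, round what is visible of it).
- ctrl.trace(camera, name): "pixels" (420x560 bool, what is visible of it) and "bbox" ([left, top, right, bottom] in pixels, round what is visible of it).
The state is a dict: "clock": time; "qpos": joint angles; "qd": joint speeds; "tau": joint torques, N m; "eef_pos": TCP position; "tool_rot": TCP orientation; "force": force on the tool from outside, world axes, zero at the start; "torque": the same for the moment, N m; "width": finger opening in mm; "gripper_force": force on a finger pad.
Only numpy, scipy, OpenCV 4.12 (cv2) and the standard library are available. Lean on these libraries where they do the work, as an engineer would, in place of code of your own. Each camera call takes 0.05 s, during which the arm holds its last target. There are 200 camera calls.

## Task

Move the four waveguide parts from the storage rack (white nests) into the empty test carrier (metal nests, a bow handle at each end), one to a nest, in the same left-to-right order as they stand in the rack, because the test log goes by position. Set each part upright with its square flange seated flat at the bottom of its nest, and do not tip any part over.

Things in the scene. Friction and masses are not known exactly. Their poses are not given: they have to be found in the camera images.
- horn: Conical horn antenna, bare aluminium, mouth up, 80 mm tall. It stands on a 41.3 mm square flange, 6 mm thick; origin: centre of the flange's underside, z up. Round neck (26 mm) up to z 25 mm, then it widens to a plain round rim 56 mm in diameter at z 67 to 80 mm; hollow. Hold it by the outside of the rim.
- coax_adapter: End-launch waveguide-to-coax adapter, bare aluminium with a steel round coax connector on top, 78 mm tall overall. It stands on a 41.3 mm square flange, 6 mm thick; origin: centre of the flange's underside, z up. Upright rectangular tube 12.7 mm (x) by 25.4 mm (y) from z 6 to 56 mm, end cap 16 by 29 mm to z 60 mm, connector 16 mm in diameter to z 76 mm. Hold it by the tube across x.
- load: Waveguide termination with a black finned cooling block, 80 mm tall. It stands on a 41.3 mm square flange, 6 mm thick; origin: centre of the flange's underside, z up. Tube 12.7 by 25.4 mm up to z 30 mm, then the block with level fins, 30 mm (x) by 38 mm (y), z 30 to 80 mm. Hold it by the block across x.
- straight: Straight waveguide section, bare aluminium, with a square flange at both ends, 66 mm tall; seen from above a 41 mm square with a dark rectangular opening. It stands on a 41.3 mm square flange, 6 mm thick; origin: centre of the flange's underside, z up. Tube 12.7 mm (x) by 25.4 mm (y) between the flanges; top flange 41.3 mm square, z 60 to 66 mm. Hold it by the edges of the top flange.
- nest_horn: White plastic nest in which the horn stands at the start; fixed, 64 mm square, origin at the centre of its underside (8 mm above the bench). Seat at z 5 mm; the pocket is 47 mm square for 4 mm above the seat, then flares to 57 mm at the rim, z 17.7 mm; the carrier's nests are the same. It stays put and so marks where the horn came from.
- nest_coax_adapter: White plastic nest in which the coax adapter stands at the start; fixed, 64 mm square, origin at the centre of its underside (8 mm above the bench). Seat at z 5 mm; the pocket is 47 mm square for 4 mm above the seat, then flares to 57 mm at the rim, z 17.7 mm; the carrier's nests are the same. It stays put and so marks where the coax adapter came from.
- nest_load: White plastic nest in which the finned load stands at the start; fixed, 64 mm square, origin at the centre of its underside (8 mm above the bench). Seat at z 5 mm; the pocket is 47 mm square for 4 mm above the seat, then flares to 57 mm at the rim, z 17.7 mm; the carrier's nests are the same. It stays put and so marks where the finned load came from.
- nest_straight: White plastic nest in which the straight section stands at the start; fixed, 64 mm square, origin at the centre of its underside (8 mm above the bench). Seat at z 5 mm; the pocket is 47 mm square for 4 mm above the seat, then flares to 57 mm at the rim, z 17.7 mm; the carrier's nests are the same. It stays put and so marks where the straight section came from.
- storage_rack: Fixed grey plate 68 (x) by 300 (y) by 8 mm, carrying the four white nests at y = +105, +35, -35, -105 mm. Origin: centre of its underside on the bench; +y is its left end seen from the robot (turned at most 0.08 rad). It may be the nearer or the farther of the two racks. The parts stand in it in any order, centred within 1.5 mm, turned up to 0.06 rad.
- test_carrier: Fixed dark steel plate 68 (x) by 340 (y) by 8 mm with four aluminium nests at x = 0, y = +105, +35, -35, -105 mm and a bow handle (28 mm high) at each end. Origin: centre of its underside on the bench; +y is its left end seen from the robot (turned at most 0.08 rad). Seat 13 mm above the bench, nest rims 26 mm. A flange fits in any of its four quarter turns.
There are look-alikes about, which are no part of the job. Leave any turquoise or yellow look-alike of the load alone.

How it is judged (in metres and radians):
At the end, for the whole second after the job is handed in: Each of the four parts is in the test carrier's nest that has the same place in the row (first, second, third or fourth from the left) as the white nest in which the part began: within 8 mm of the nest's centre, flange within 3 mm of the seat's height, upright within 0.06 rad, at rest (((y of nest_horn in the frame of storage_rack between 0.085 and 0.125 m and y of horn in the frame of test_carrier between 0.097 and 0.113 m) or (y of nest_horn in the frame of storage_rack between 0.015 and 0.055 m and y of horn in the frame of test_carrier between 0.027 and 0.043 m) or (y of nest_horn in the frame of storage_rack between -0.055 and -0.015 m and y of horn in the frame of test_carrier between -0.043 and -0.027 m) or (y of nest_horn in the frame of storage_rack between -0.125 and -0.085 m and y of horn in the frame of test_carrier between -0.113 and -0.097 m)) and x of horn in the frame of test_carrier between -0.008 and 0.008 m and z of horn in the frame of test_carrier between 0.01 and 0.016 m and angle between each of horn, coax_adapter, load, straight's own z axis and vertical below 0.06 rad and linear speed of each of horn, coax_adapter, load, straight below 0.02 m/s and ((y of nest_coax_adapter in the frame of storage_rack between 0.085 and 0.125 m and y of coax_adapter in the frame of test_carrier between 0.097 and 0.113 m) or (y of nest_coax_adapter in the frame of storage_rack between 0.015 and 0.055 m and y of coax_adapter in the frame of test_carrier between 0.027 and 0.043 m) or (y of nest_coax_adapter in the frame of storage_rack between -0.055 and -0.015 m and y of coax_adapter in the frame of test_carrier between -0.043 and -0.027 m) or (y of nest_coax_adapter in the frame of storage_rack between -0.125 and -0.085 m and y of coax_adapter in the frame of test_carrier between -0.113 and -0.097 m)) and x of coax_adapter in the frame of test_carrier between -0.008 and 0.008 m and z of coax_adapter in the frame of test_carrier between 0.01 and 0.016 m and ((y of nest_load in the frame of storage_rack between 0.085 and 0.125 m and y of load in the frame of test_carrier between 0.097 and 0.113 m) or (y of nest_load in the frame of storage_rack between 0.015 and 0.055 m and y of load in the frame of test_carrier between 0.027 and 0.043 m) or (y of nest_load in the frame of storage_rack between -0.055 and -0.015 m and y of load in the frame of test_carrier between -0.043 and -0.027 m) or (y of nest_load in the frame of storage_rack between -0.125 and -0.085 m and y of load in the frame of test_carrier between -0.113 and -0.097 m)) and x of load in the frame of test_carrier between -0.008 and 0.008 m and z of load in the frame of test_carrier between 0.01 and 0.016 m and ((y of nest_straight in the frame of storage_rack between 0.085 and 0.125 m and y of straight in the frame of test_carrier between 0.097 and 0.113 m) or (y of nest_straight in the frame of storage_rack between 0.015 and 0.055 m and y of straight in the frame of test_carrier between 0.027 and 0.043 m) or (y of nest_straight in the frame of storage_rack between -0.055 and -0.015 m and y of straight in the frame of test_carrier between -0.043 and -0.027 m) or (y of nest_straight in the frame of storage_rack between -0.125 and -0.085 m and y of straight in the frame of test_carrier between -0.113 and -0.097 m)) and x of straight in the frame of test_carrier between -0.008 and 0.008 m and z of straight in the frame of test_carrier between 0.01 and 0.016 m); the robot touches nothing.
It fails at once if a waveguide part is tipped over (tilted by more than 0.9 rad) (angle between any of horn, coax_adapter, load, straight's own z axis and vertical above 0.9 rad).
It also fails if it takes over 88 s, if anything falls off the work surface, if the arm or the gripper's body presses on something with over 40 N, if the wrist force passes 120 N, or if a joint passes its speed limit or range.

## Working session

There is one attempt and no reset: what is moved stays moved. The work goes in short steps, Python scripts to look and compute and a tool call to move; the robot and the scene stay as the last step left them, time stands still between calls to the robot, and variables do not carry over. Pictures are saved under pics/ and viewed, at most 14 in all, crops included, and the job is handed in when it is done.

Besides the shell and the picture viewer there is one more tool, called as name(argument=value, ...) on one line, values as JSON. play_rows: Moves the arm, as the interface text tells. Its arguments: {"type":"object","properties":{"targets":{"type":"array"}},"required":["targets"]}

```bash
mkdir -p pics; cat > h.py <<'E'
import numpy as np, cv2
from cell import ctrl
from scipy.spatial.transform import Rotation as R
def save(n,img): cv2.imwrite('pics/'+n,cv2.cvtColor(img,cv2.COLOR_RGB2BGR))
def K(c,h=420):
    k=ctrl.calibration(c); f=h/2/np.tan(np.radians(k['vfov'])/2); return f,k['cx'],k['cy'],k
def tool(s):
    T=np.eye(4);T[:3,:3]=R.from_euler('xyz',s['tool_rot']).as_matrix();T[:3,3]=s['eef_pos'];return T
def ext(c,s=None):
    k=ctrl.calibration(c); return tool(s)@np.array(k['mount']) if c=='wrist' else np.array(k['extrinsics'])
def cloud(c,dep,s=None):
    f,cx,cy,k=K(c); v,u=np.mgrid[:420,:560]; P=np.stack([(u-cx)/f*dep,(v-cy)/f*dep,dep],-1)
    T=ext(c,s); return P@T[:3,:3].T+T[:3,3]
E
python3 - <<'E'
from h import *
s=ctrl.read_state();print(s)
for c in('scene','side','wrist'):
    s=ctrl.read_state();im,d=ctrl.get_image(c);save(c+'0.png',im);np.savez(c+'0.npz',d=d,im=im)
    print(c,(d>0).mean());print(ctrl.calibration(c))
    if c=='wrist':continue
    P=cloud(c,d,s)
    for n in('horn','coax_adapter','load','straight','storage_rack','test_carrier'):
        for r in ctrl.trace(c,n)[:3]:
            m=r['pixels']&(d>0); q=P[m]
            print(n,round(r['confidence'],2),np.round(r['bbox']),m.sum(),np.round(np.median(q,0)) if len(q) else '',np.round(np.percentile(q[:,2],[5,95])) if len(q) else '')
E
```

```text
{'clock': 0.0, 'qpos': array([ 1.19922324,  0.62934943,  0.03841064,  1.51840369, -0.02701082,
        0.99628847, -0.02002027]), 'qd': array([-1.34133716e-03,  2.90072433e-04, -5.79598749e-06, -1.42740851e-03,
       -1.02097261e-03,  1.06751791e-03, -7.56294251e-05]), 'tau': array([ 1.67958606e-03, -5.63402832e+01,  1.22570794e+00, -1.93450159e+01,
        1.07567574e-02,  1.03239011e-02, -6.04616091e-06]), 'eef_pos': array([ 195.52094551, -619.21318612,  225.77497032]), 'tool_rot': array([-3.13966052e+00, -1.01619297e-06,  3.05771451e-01]), 'force': array([ 0.10363655, -0.08193283,  0.31742975]), 'torque': array([-0.04370969, -0.00948865,  0.0307639 ]), 'gripper_force': 0.0, 'width': 85.12514428970007}
scene 0.9959948979591837
{'vfov': 52.72364188282166, 'cx': 275.2326213866577, 'cy': 207.77743243248102, 'extrinsics': array([[-6.26151386e-01, -5.74443855e-01,  5.27208403e-01,
         4.54571763e+01],
       [-7.79641752e-01,  4.69651934e-01, -4.14229163e-01,
         3.50091443e+02],
       [-9.65304870e-03, -6.70403847e-01, -7.41933623e-01,
         6.93396559e+02],
       [ 0.0
[... 1361 characters left out ...]
] 1186 [ 422. -199.   49.] [ 4. 79.]
straight 0.66 [295. 174. 316. 206.] 473 [557.  59.  55.] [17. 79.]
storage_rack 0.88 [279. 188. 340. 237.] 248 [549. -44.   7.] [1. 9.]
test_carrier 0.86 [227. 176. 277. 263.] 2606 [428.  40.  17.] [ 6. 25.]
wrist 0.9958886054421768
{'vfov': 67.95653654421461, 'cx': 278.07841721849195, 'cy': 213.81442996486032, 'mount': array([[-1.18488091e-03, -9.55865253e-01, -2.93803020e-01,
         7.49243129e+01],
       [ 9.99999297e-01, -1.12071412e-03, -3.86750272e-04,
         1.88625507e-02],
       [ 4.04119553e-05, -2.93803272e-01,  9.55865909e-01,
        -1.46959978e+02],
       [ 0.00000000e+00,  0.00000000e+00,  0.00000000e+00,
         1.00000000e+00]])}
```

View pics/scene0.png

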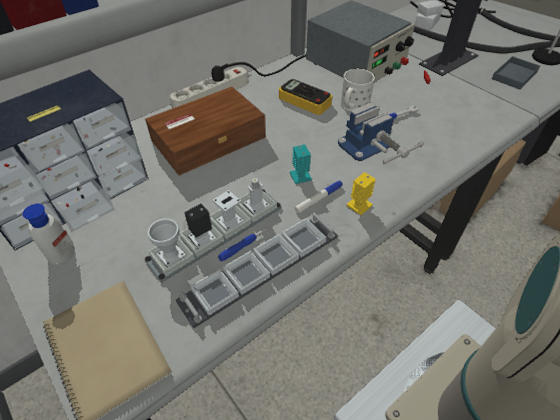

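View pics/side0.png

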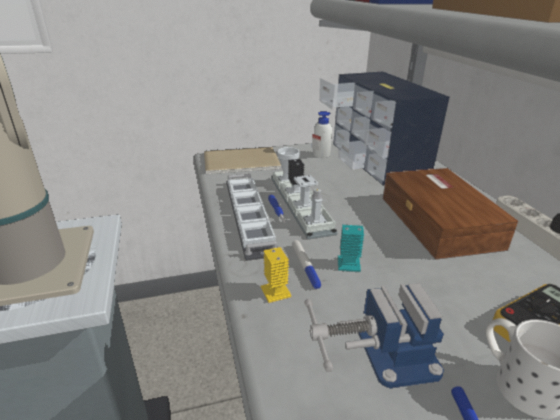

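```bash
python3 - <<'E'
from h import *
# world-bounded heightmaps from both cameras
for c in('scene','side'):
    z=np.load(c+'0.npz');P=cloud(c,z['d']).reshape(-1,3)
    # top band of each part
    for lo,hi,lab in((87,96,'top80'),(75,84,'top66'),):
        m=(P[:,2]>lo)&(P[:,2]<hi)&(P[:,0]>350)&(P[:,0]<700)&(abs(P[:,1])<350);q=P[m]
        g=np.zeros((360,700),np.uint8);ij=(q[:,:2]-[350,-350]).astype(int);g[ij[:,0].clip(0,359),ij[:,1].clip(0,699)]=255
        g=cv2.morphologyEx(g,cv2.MORPH_CLOSE,np.ones((9,9)))
        n,l,st,ce=cv2.connectedComponentsWithStats(g)
        for i in range(1,n):
            if st[i,4]>60: print(c,lab,'x%d..%d y%d..%d'%(st[i,1]+350,st[i,1]+st[i,3]+350,st[i,0]-350,st[i,0]+st[i,2]-350))
    # nest rims z 24-28
    m=(abs(P[:,2]-26)<2.5)&(P[:,0]>380)&(P[:,0]<500)&(P[:,1]>-120)&(P[:,1]<350);q=P[m][:,:2].astype(np.float32)
    print(c,'rims',q.min(0),q.max(0),cv2.minAreaRect(q))
    m=(abs(P[:,2]-8)<3)&(P[:,0]>380)&(P[:,0]<490)&(P[:,1]>-140)&(P[:,1]<350);q=P[m][:,:2].astype(np.float32)
    print(c,'plate',cv2.minAreaRect(q))
E
```

```text
scene top80 x521..552 y-350..-308
scene top80 x531..588 y180..236
scene top80 x542..575 y117..157
scene top80 x552..568 y-10..5
scene top80 x571..601 y-350..-313
scene top66 x408..442 y-206..-163
scene top66 x521..552 y-350..-308
scene top66 x532..546 y191..231
scene top66 x536..582 y46..91
scene top66 x543..573 y118..156
scene top66 x550..569 y-8..7
scene top66 x555..602 y-165..-124
scene top66 x556..588 y182..229
scene top66 x571..601 y-350..-313
scene rims [394.7464  -77.29789] [469.84308 242.94374] ((432.2849426269531, 82.50557708740234), (319.2330017089844, 65.19468688964844), 87.53166198730469)
scene plate ((436.5478515625, 107.65255737304688), (109.40811157226562, 485.0862121582031), 0.38581982254981995)
side top80 x521..552 y-350..-309
side top80 x534..578 y177..199
side top80 x543..574 y116..154
side top80 x551..587 y196..236
side top80 x554..568 y-13..1
side top80 x570..601 y-350..-314
side top66 x408..443 y-208..-166
side top66 x521..528 y-350..-310
side top66 x535..569 y177..195
side top66 x538..582 y42..91
side top66 x543..573 y115..154
side top66 x548..584 y213..235
side top66 x550..569 y-16..-2
side top66 x555..600 y-168..-129
side top66 x570..576 y-350..-313
side rims [395.0508  -81.69935] [467.6183  243.40291] ((432.3713073730469, 80.62286376953125), (324.05126953125, 63.586326599121094), 87.68048858642578)
side plate ((435.259033203125, 105.42170715332031), (109.44741821289062, 488.89306640625), 0.01811816915869713)
```

Scene picture: horn (163,235), black load (198,222), straight (228,205), coax (256,195). The first-from-left order is therefore horn, load, straight, coax. The carrier is the nearer rack, at (265,270). Possible mix-ups for the load are the turquoise one (301,163) and the yellow one (361,192); I choose the black one at (198,222), standing in the white nest. I'll go above the racks and check with a close wrist view.

play_rows(targets=[[0,7,-5,0,-15],[0,15,-10,0,-30],[0,22,-15,0,-45],[0,30,-20,0,-60],[0,34,-23,0,-72.5],[0,34,-23,0,-72.5],[0,34,-23,0,-72.5],[0,34,-23,0,-72.5],[0,34,-23,0,-72.5],[0,34,-23,0,-72.5]])

```text
clock: 1.75
eef_pos: [452.6, -295.7, 227.0]
tool_rot: [3.14, -0.001, 1.576]
force: [-0.7, -0.2, -0.8]
width: 85.3
gripper_force: 0.0
```

```bash
cat >> h.py <<'E'
def togo(x,y,z,yaw):
    "row [dx,dy,dz cm, spin deg] from the measured pose to a world pose, tool down"
    s=ctrl.read_state();T=tool(s);d=T[:3,:3].T@(np.array([x,y,z])-s['eef_pos'])/10
    cy=np.arctan2(T[1,0],T[0,0]);return np.round(np.r_[d,-np.degrees((yaw-cy+np.pi)%(2*np.pi)-np.pi)],2)
E
python3 -c "
from h import *
s=ctrl.read_state();print(s['clock'],s['eef_pos'],s['tool_rot'],s['qpos']);print(togo(500,90,228,np.pi/2))"
```

```text
1.75 [ 452.56884698 -295.72772831  226.9879635 ] [ 3.14023544e+00 -7.96768316e-04  1.57645360e+00] [ 0.75387048  0.48665426 -0.3319939   1.81789081  0.199221    0.86888705
  0.33423851]
[38.55  4.96 -0.06  0.32]
```

play_rows(targets=[[0,5,1,0,0],[0,10,2,0,0],[0,15,3,0,0],[0,20,4,0,0],[0,25,5,0,0],[0,30,5,0,0],[0,35,5,0,0],[0,38.5,5,0,0],[0,38.5,5,0,0],[0,38.5,5,0,0]])

```text
clock: 2.75
eef_pos: [500.7, 85.7, 226.6]
tool_rot: [-3.141, 0.001, 1.57]
force: [-0.3, -1.6, 0.4]
width: 85.2
gripper_force: 0.0
```

```bash
python3 - <<'E'
from h import *
s=ctrl.read_state();im,d=ctrl.get_image('wrist');save('w1.png',im);np.savez('w1.npz',d=d,im=im,p=s['eef_pos'],r=s['tool_rot'])
print(s['eef_pos'],s['tool_rot'],s['qpos'])
P=cloud('wrist',d,s).reshape(-1,3)
for lo,hi in((84,96),(75,82.5)):
    m=(P[:,2]>lo)&(P[:,2]<hi)&(P[:,0]>500)&(P[:,0]<620)&(P[:,1]>-120)&(P[:,1]<300)
    g=np.zeros((120,420),np.uint8);ij=(P[m][:,:2]-[500,-120]).astype(int);g[ij[:,0],ij[:,1]]=255
    g=cv2.morphologyEx(g,cv2.MORPH_CLOSE,np.ones((5,5)))
    for c in cv2.findContours(g,cv2.RETR_EXTERNAL,cv2.CHAIN_APPROX_NONE)[0]:
        if len(c)>25:
            (a,b),w,t=cv2.minAreaRect(c); print(lo,'x %.1f y %.1f'%(b+500,a-120),np.round(w,1),round(t,1),'maxz')
def rect(lo,hi,x0,x1,y0,y1):
    m=(P[:,2]>lo)&(P[:,2]<hi)&(P[:,0]>x0)&(P[:,0]<x1)&(P[:,1]>y0)&(P[:,1]<y1); q=P[m][:,:2].astype(np.float32); print(lo,len(q),cv2.minAreaRect(q),np.percentile(P[m],[1,99],0))
rect(23,29,380,480,-110,280)
rect(23,29,515,610,-110,280)
# seats: nests floors z~13 in the carrier
m=(P[:,2]>10.5)&(P[:,2]<15.5)&(P[:,0]>380)&(P[:,0]<490)&(P[:,1]>-110)&(P[:,1]<280);q=P[m]
g=np.zeros((120,420),np.uint8);ij=(q[:,:2]-[380,-120]).astype(int);g[ij[:,0],ij[:,1]]=255
g=cv2.morphologyEx(g,cv2.MORPH_CLOSE,np.ones((5,5)))
for c in cv2.findContours(g,cv2.RETR_EXTERNAL,cv2.CHAIN_APPROX_NONE)[0]:
    (a,b),w,t=cv2.minAreaRect(c)
    if min(w)>25: print('seat x %.1f y %.1f'%(b+380,a-120),np.round(w,1),round(t,1))
E
```

```text
[500.69561028  85.65078247 226.63820265] [-3.14149379e+00  1.38296189e-03  1.56951435e+00] [ 0.03274616  0.44546729 -0.36609154  1.900487    0.21165771  0.83347469
 -0.44515642]
84 x 560.5 y -3.0 [15. 16.] 90.0 maxz
84 x 558.5 y 136.0 [31. 38.] 90.0 maxz
84 x 559.5 y 206.5 [55. 55.] 90.0 maxz
75 x 559.9 y 0.1 [20.5 13.5] 73.6 maxz
75 x 544.0 y 140.5 [29.   1.2] 2.4 maxz
75 x 559.1 y 67.7 [41.6 42.2] 86.2 maxz
75 x 561.5 y 208.0 [47.4 49.6] 63.4 maxz
23 4005 ((432.78326416015625, 82.42498779296875), (319.3241882324219, 64.38872528076172), 87.57916259765625) [[397.89684136 -74.47003065  23.03941212]
 [468.94996686 240.84027518  28.33951495]]
23 2374 ((561.0052490234375, 102.10380554199219), (64.16718292236328, 273.55908203125), 0.5933947563171387) [[528.40336827 -33.00541689  23.02901354]
 [593.07124164 237.27828939  26.71963268]]
seat x 436.3 y 186.7 [47.8 47.8] 2.3
seat x 433.1 y 116.3 [48.5 47.7] 1.7
seat x 430.2 y 45.8 [47.3 48. ] 1.8
seat x 427.6 y -24.5 [46.9 47.9] 2.7
```

View pics/w1.png

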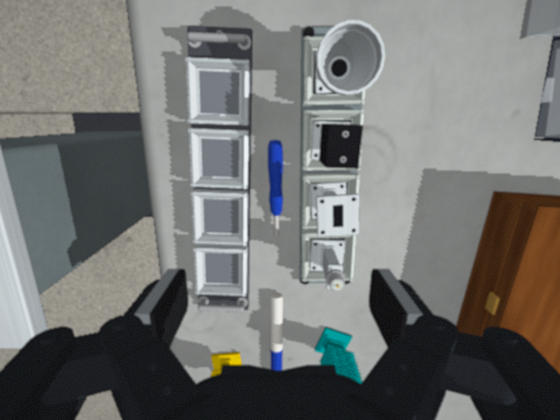

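The wrist view confirms it: horn (350,57), black load (341,145), straight (338,213) and coax (337,285) stand in white nests. The empty carrier is on the left, with its handles at (220,40) and (222,300). The yellow and turquoise look-alikes stay clear at the bottom. Picking the horn first.

play_rows(targets=[[0,4,2,0,0],[0,8,4,0,0],[0,12,6,0,0],[0,12.1,6,3,0],[0,12.1,6,6,0],[0,12.1,6,9,0],[0,12.1,6,9,0],[0,12.1,6,9,0]])

```text
clock: 3.6
eef_pos: [561.3, 205.6, 136.8]
tool_rot: [-3.141, 0.001, 1.568]
force: [0.1, 0.6, 0.8]
width: 85.6
gripper_force: 0.0
```

```bash
python3 - <<'E'
from h import *
print(ctrl.finger_overhang, ctrl.read_state()['eef_pos'],ctrl.read_state()['tool_rot']);print(togo(560.5,207,91,1.56))
E
```

```text
25.0 [561.27758409 205.56501291 136.82963966] [-3.14117831e+00  1.26288923e-03  1.56757313e+00]
[ 0.15 -0.08  4.58  0.43]
```

Measured and commanded poses agree closely. Going down and closing.

play_rows(targets=[[0,0.1,-0.1,2.3,0],[0,0.1,-0.1,4.5,0],[0,0.1,-0.1,4.5,0],[1,0.1,-0.1,4.5,0],[1,0.1,-0.1,4.5,0],[1,0.1,-0.1,4.5,0],[1,0.1,-0.1,4.5,0],[1,0.1,-0.1,4.5,0],[1,0.1,-0.1,4.5,0],[1,0.1,-0.1,4.5,0]])

```text
clock: 4.6
eef_pos: [559.5, 208.9, 91.7]
tool_rot: [-3.142, 0.0, 1.571]
force: [-0.9, -0.1, -0.2]
width: -0.0
gripper_force: 0.0
```

Fingers shut on nothing; looking.

```bash
python3 - <<'E'
from h import *
s=ctrl.read_state();print(s['force'],s['width'])
a,_=ctrl.get_image('wrist');b,d=ctrl.get_image('scene')
b=cv2.resize(b[150:330,90:290],None,fx=2.3,fy=2.3);h=np.zeros((420,800,3),np.uint8)
a=cv2.resize(a,(340,255));h[:255,:340]=a;h[:414,340:800]=b[:414,:460];save('w2.png',h)
E
```

```text
[-0.93275585 -0.09174729 -0.24973831] -0.006571621582946163
```

View pics/w2.png

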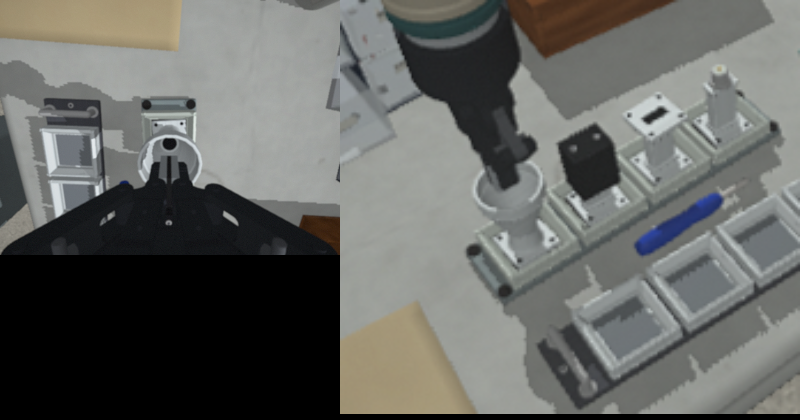

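The horn still stands upright at (517,190) in the crop, but the shut fingers are inside its mouth, so they closed before the tool was down. I'll lift straight out, open, look, then go lower.

play_rows(targets=[[1,0,0,-2,0],[1,0,0,-4,0],[1,0,0,-6,0],[1,0,0,-6,0],[0,0,0,-6,0],[0,0,0,-6,0],[0,0,0,-6,0],[0,0,0,-6,0]])

```text
clock: 5.5
eef_pos: [559.1, 208.7, 150.9]
tool_rot: [-3.14, 0.001, 1.571]
force: [-0.1, -0.0, 0.4]
width: 58.2
gripper_force: 0.0
```

```bash
cat > top.py <<'E'
from h import *
# wrist-camera outline of the part tops and nest pockets; args: zlo zhi x0 x1 y0 y1
import sys
zl,zh,x0,x1,y0,y1=map(float,sys.argv[1:7])
s=ctrl.read_state();im,d=ctrl.get_image('wrist');P=cloud('wrist',d,s).reshape(-1,3)
print(s['clock'],np.round(s['eef_pos'],1),np.round(s['tool_rot'],3),round(s['width'],1))
m=(P[:,2]>zl)&(P[:,2]<zh)&(P[:,0]>x0)&(P[:,0]<x1)&(P[:,1]>y0)&(P[:,1]<y1);q=P[m]
print(len(q),cv2.minAreaRect(q[:,:2].astype(np.float32)),np.round(np.percentile(q,[1,50,99],0),1))
if len(sys.argv)>7: save(sys.argv[7],im)
E
python3 top.py 86 97 515 605 165 250
```

```text
5.5 [559.1 208.7 150.9] [-3.140e+00  1.000e-03  1.571e+00] 58.2
1332 ((560.2125854492188, 207.6077117919922), (55.60063171386719, 54.866302490234375), 89.96710968017578) [[533.4 180.9  86.2]
 [560.3 204.4  92.2]
 [587.  235.1  94. ]]
```

play_rows(targets=[[0,-0.1,0.1,0,0],[0,-0.1,0.1,0,0],[0,-0.1,0.1,0,0],[0,-0.1,0.1,2,0],[0,-0.1,0.1,4,0],[0,-0.1,0.1,6,0],[0,-0.1,0.1,6.8,0],[0,-0.1,0.1,6.8,0],[0,-0.1,0.1,6.8,0],[0,-0.1,0.1,6.8,0]])

```text
clock: 6.55
eef_pos: [561.3, 208.3, 84.8]
tool_rot: [3.14, -0.001, 1.571]
force: [0.1, -0.1, 0.6]
width: 85.6
gripper_force: 0.0
```

```bash
python3 - <<'E'
from h import *
s=ctrl.read_state();print(s['eef_pos'],s['width'])
a,d=ctrl.get_image('wrist');b,_=ctrl.get_image('side')
b=cv2.resize(b[100:220,220:350],None,fx=3,fy=3);h=np.zeros((420,800,3),np.uint8)
a=cv2.resize(a,(400,300));h[:300,:400]=a;h[:360,400:790]=b;save('w3.png',h)
E
```

```text
[561.29604803 208.27668896  84.785483  ] 85.57013131763166
```

View pics/w3.png

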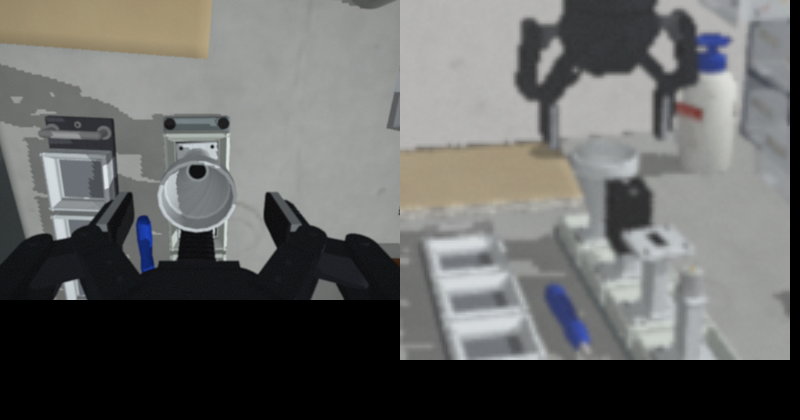

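The side view shows the open fingertips (549,143) and (663,135) still level with or above the rim (605,150). I'll measure the tips' height from the depth.

```bash
python3 - <<'E'
from h import *
s=ctrl.read_state();e=s['eef_pos']
for c in('wrist','side','scene'):
    im,d=ctrl.get_image(c);P=cloud(c,d,s).reshape(-1,3);dark=im.reshape(-1,3).max(1)<90
    for sg in(-1,1):
        m=dark&(sg*(P[:,0]-e[0])>36)&(sg*(P[:,0]-e[0])<70)&(abs(P[:,1]-e[1])<20)&(P[:,2]>30)&(P[:,2]<200)
        q=P[m]; print(c,sg,len(q),np.round(np.percentile(q[:,2],[0,1,5,50])-e[2],1) if len(q) else '')
E
```

```text
wrist -1 12986 [17.4 22.1 31.3 71.5]
wrist 1 12946 [16.7 22.3 32.1 71.8]
side -1 262 [25.  26.5 37.7 78.3]
side 1 240 [19.5 22.9 34.1 75.8]
scene -1 364 [23.4 26.4 31.3 84.2]
scene 1 70 [17.1 17.5 20.2 35.2]
```

The tips really stand about 18 mm above the reported TCP when open, roughly 30 mm off the stated overhang. All three cameras agree, so I'll shift the grasp heights by 30 mm.

play_rows(targets=[[0,-0.05,-0.1,1.4,0],[0,-0.05,-0.1,2.7,0],[0,-0.05,-0.1,2.7,0],[0,-0.05,-0.1,2.7,0],[1,-0.05,-0.1,2.7,0],[1,-0.05,-0.1,2.7,0],[1,-0.05,-0.1,2.7,0],[1,-0.05,-0.1,2.7,0],[1,-0.05,-0.1,2.7,0],[1,-0.05,-0.1,2.7,0]])

```text
clock: 7.8
eef_pos: [560.1, 207.6, 57.5]
tool_rot: [3.14, -0.0, 1.571]
force: [-0.4, -0.1, 6.6]
width: 53.6
gripper_force: 63.3
```

play_rows(targets=[[1,0,0,-1,0],[1,0,0,-2.5,0],[1,0,0,-4.5,0],[1,0,0,-6,0],[1,0,0,-6,0]])

```text
clock: 8.3
eef_pos: [561.2, 208.2, 119.6]
tool_rot: [3.137, -0.002, 1.571]
force: [0.2, -0.3, -1.5]
width: 53.6
gripper_force: 63.4
```

```bash
python3 top.py 86 200 505 615 155 260 w4.png; python3 -c "
from h import *
s=ctrl.read_state();print(s['width'],s['gripper_force'],s['force']);print(togo(436.6,187,118,1.529))
im,d=ctrl.get_image('side');save('s4.png',cv2.resize(im[100:220,220:350],None,fx=3,fy=3))"
```

```text
8.3 [561.2 208.2 119.6] [ 3.137e+00 -2.000e-03  1.571e+00] 53.6
33367 ((559.9866333007812, 208.11109924316406), (56.69396209716797, 109.99656677246094), 89.92980194091797) [[506.2 183.3 102.5]
 [559.9 212.2 166. ]
 [614.  235.3 199.7]]
53.60876444364833 63.43105371561251 [-0.84043662 -0.1534023  -1.78312445]
[-2.060e+00 -1.238e+01 -1.000e-02  2.400e+00]
```

View pics/s4.png

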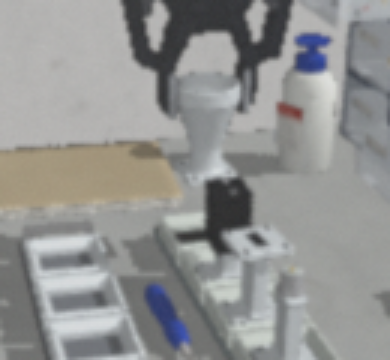

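The horn hangs upright between the pads at (207,100), lifted clear of its white nest. Carrying it to the first carrier nest.

play_rows(targets=[[1,-0.5,-2,0,2.4],[1,-1,-5,0,2.4],[1,-1.5,-8,0,2.4],[1,-2,-10.5,0,2.4],[1,-2.05,-12.4,0,2.4],[1,-2.05,-12.4,0,2.4],[1,-2.05,-12.4,0,2.4],[1,-2.05,-12.4,1.5,2.4],[1,-2.05,-12.4,3,2.4],[1,-2.05,-12.4,3,2.4]])

```text
clock: 9.4
eef_pos: [435.7, 186.4, 85.2]
tool_rot: [-3.14, 0.001, 1.529]
force: [-0.9, 0.2, -1.1]
width: 53.2
gripper_force: 63.5
```

```bash
python3 -c "
from h import *
s=ctrl.read_state();print(s['eef_pos'],s['width'],s['force']);print(togo(436.6,187,58,1.529))"
```

```text
[435.72361437 186.37730418  85.15541985] 53.22847444830197 [-0.87552277  0.16878327 -1.11647452]
[ 0.07  0.09  2.72 -0.03]
```

play_rows(targets=[[1,0.05,0.1,1,0],[1,0.05,0.1,2,0],[1,0.05,0.1,2.5,0],[1,0.05,0.1,2.7,0],[1,0.05,0.1,2.7,0],[1,0.05,0.1,2.7,0]])

```text
clock: 10.0
eef_pos: [436.7, 187.4, 59.9]
tool_rot: [3.141, -0.0, 1.529]
force: [0.3, -0.1, -1.6]
width: 53.7
gripper_force: 63.6
```

play_rows(targets=[[1,0,0,0.2,0],[1,0,0,0.2,0],[0,0,0,0.2,0],[0,0,0,0.2,0],[0,0,0,0.2,0],[0,0,0,0.2,0],[0,0,0,0.2,0],[0,0,0,0.2,0],[0,0,0,-2,0],[0,0,0,-5,0]])

```text
clock: 11.0
eef_pos: [435.4, 186.8, 109.2]
tool_rot: [-3.138, 0.002, 1.53]
force: [1.1, 0.1, -1.1]
width: 85.6
gripper_force: 0.0
```

```bash
python3 -c "
from h import *
s=ctrl.read_state();print(s['eef_pos'],s['width'],s['force']);print(togo(559,136.5,105,1.565))"
```

```text
[435.39424512 186.79335239 109.23555395] 85.55887003808698 [ 1.1125404   0.09049893 -1.07888695]
[-4.52 12.56  0.39 -2.02]
```

play_rows(targets=[[0,-1,3,-1,-2],[0,-2.5,7,-1,-2],[0,-4,11,-1,-2],[0,-4.5,12.5,-1,-2],[0,-4.5,12.5,-1,-2],[0,-4.5,12.5,-1,-2]])

```text
clock: 11.6
eef_pos: [558.5, 137.3, 119.3]
tool_rot: [-3.14, -0.0, 1.564]
force: [-1.0, 0.0, 0.1]
width: 85.4
gripper_force: 0.0
```

```bash
python3 top.py 85 97 525 595 105 165 w5.png; python3 top.py 85 97 390 480 150 230;  python3 -c "
from h import *
print(togo(559,136.5,44,1.565))"
```

```text
11.6 [558.5 137.3 119.3] [-3.14  -0.     1.564] 85.4
3015 ((559.1039428710938, 136.6085968017578), (38.564971923828125, 29.628976821899414), 88.33253479003906) [[544.4 118.1  85.8]
 [559.  138.9  92.4]
 [573.8 155.7  94.3]]
11.65 [558.  137.8 119.4] [-3.14  -0.     1.565] 85.5
3127 ((437.260986328125, 187.31639099121094), (56.41939926147461, 55.32463836669922), 14.18429946899414) [[410.5 161.   85.2]
 [431.  189.4  91.6]
 [464.8 214.6  93.9]]
[-0.16  0.12  7.56  0.06]
```

View pics/w5.png

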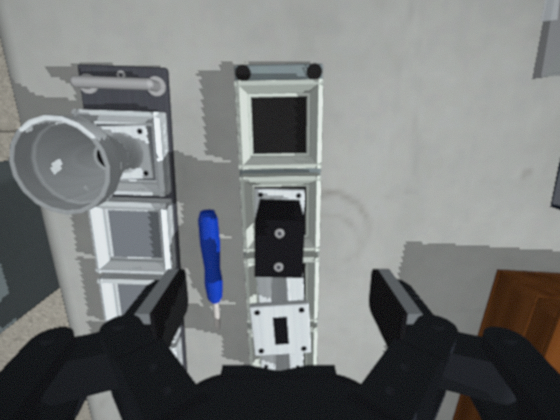

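The horn stands seated in the first carrier nest, pixel (65,165), with its rim at 93 mm. The black load at (279,240) is centred between the jaws. Going down and gripping.

play_rows(targets=[[0,-0.1,0.1,3,0],[0,-0.1,0.1,6,0],[0,-0.1,0.1,7.5,0],[0,-0.1,0.1,7.5,0],[1,-0.1,0.1,7.5,0],[1,-0.1,0.1,7.5,0],[1,-0.1,0.1,7.5,0],[1,-0.1,0.1,7.5,0],[1,-0.1,0.1,7.5,0],[1,-0.1,0.1,7.5,0]])

```text
clock: 12.7
eef_pos: [561.2, 136.3, 45.8]
tool_rot: [3.14, -0.0, 1.564]
force: [-1.5, 0.1, 7.2]
width: 29.4
gripper_force: 60.0
```

play_rows(targets=[[1,0,0,0,0],[1,0,0,-1,0],[1,0,0,-2.5,0],[1,0,0,-4.5,0],[1,0,0,-6,0],[1,0,0,-6,0]])

```text
clock: 13.3
eef_pos: [562.4, 136.7, 107.6]
tool_rot: [3.137, -0.002, 1.564]
force: [0.2, 0.3, -2.5]
width: 29.2
gripper_force: 59.4
```

```bash
python3 -c "
from h import *
s=ctrl.read_state();print(s['eef_pos'],s['width'],s['force']);print(togo(433.7,117,s['eef_pos'][2],1.529))"
```

```text
[562.36249991 136.69862525 107.59218944] 29.175065743060355 [ 0.22198868  0.30496136 -2.50200348]
[ -2.06 -12.85  -0.07   2.  ]
```

play_rows(targets=[[1,-0.5,-2,0,2],[1,-1,-5,0,2],[1,-1.5,-8,0,2],[1,-2,-10.5,0,2],[1,-2.05,-12.8,0,2],[1,-2.05,-12.8,0,2],[1,-2.05,-12.8,0,2],[1,-2.05,-12.8,1.5,2],[1,-2.05,-12.8,3,2],[1,-2.05,-12.8,3,2]])

```text
clock: 14.3
eef_pos: [432.7, 116.4, 73.5]
tool_rot: [-3.14, 0.001, 1.529]
force: [-0.2, -0.1, -1.9]
width: 29.5
gripper_force: 59.6
```

```bash
python3 -c "
from h import *
s=ctrl.read_state();print(s['eef_pos'],s['width'],s['force']);print(togo(433.7,117,46,1.529))"
```

```text
[432.70430392 116.35989264  73.45635203] 29.49102286656291 [-0.1649603  -0.08811474 -1.89769805]
[ 0.07  0.1   2.75 -0.  ]
```

play_rows(targets=[[1,0.05,0.1,1,0],[1,0.05,0.1,2,0],[1,0.05,0.1,2.5,0],[1,0.05,0.1,2.8,0],[1,0.05,0.1,2.8,0],[1,0.05,0.1,2.8,0]])

```text
clock: 14.9
eef_pos: [433.5, 117.0, 46.8]
tool_rot: [3.141, -0.0, 1.529]
force: [0.7, 0.6, -1.3]
width: 29.1
gripper_force: 59.6
```

play_rows(targets=[[1,0,0,0.2,0],[1,0,0,0.2,0],[0,0,0,0.2,0],[0,0,0,0.2,0],[0,0,0,0.2,0],[0,0,0,0.2,0],[0,0,0,0.2,0],[0,0,0,-2,0],[0,0,0,-5,0],[0,0,0,-7,0]])

```text
clock: 15.9
eef_pos: [433.6, 117.1, 118.0]
tool_rot: [3.141, -0.0, 1.529]
force: [1.3, -0.2, -0.6]
width: 85.5
gripper_force: 0.0
```

```bash
python3 -c "
from h import *
s=ctrl.read_state();print(s['eef_pos'],s['width'],s['force']);print(togo(559.3,67.5,115,1.565))"
```

```text
[433.59905272 117.0917408  117.95357448] 85.50851522938329 [ 1.27965676 -0.15832228 -0.63632835]
[-4.44 12.76  0.3  -2.04]
```

play_rows(targets=[[0,-1,3,0,-2],[0,-2.5,7,0,-2],[0,-4,11,0,-2],[0,-4.45,12.7,0,-2],[0,-4.45,12.7,0,-2],[0,-4.45,12.7,0,-2]])

```text
clock: 16.5
eef_pos: [557.3, 67.4, 116.2]
tool_rot: [-3.14, -0.0, 1.564]
force: [-0.8, 0.5, -0.0]
width: 85.4
gripper_force: 0.0
```

```bash
python3 top.py 74 84 525 595 40 105 w6.png; python3 top.py 85 97 400 465 90 150;  python3 -c "
from h import *
print(togo(559.3,67.5,49,1.565))"
```

```text
16.5 [557.3  67.4 116.2] [-3.14  -0.     1.564] 85.4
4001 ((559.8026733398438, 68.28584289550781), (41.53913116455078, 41.676841735839844), 3.3999133110046387) [[539.3  48.1  75.5]
 [559.7  69.9  78.7]
 [580.1  89.4  80.2]]
16.55 [556.8  67.8 116.4] [-3.14  -0.     1.565] 85.5
4276 ((433.8876953125, 117.44341278076172), (38.32331848144531, 32.20944595336914), 87.34614562988281) [[419.3  99.   85.4]
 [436.5 118.6  92.3]
 [449.7 136.5  94.4]]
[-0.05  0.27  6.75  0.05]
```

View pics/w6.png

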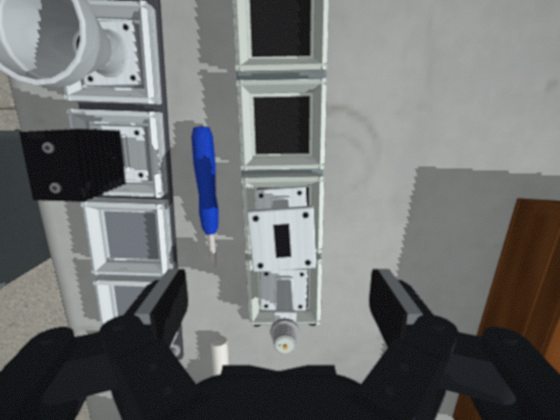

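The load is seated in the second nest at (75,165). The straight at (283,237) is turned about 3.4° counter-clockwise, so I turn the jaws to match before gripping.

play_rows(targets=[[0,0.05,0.25,3,-3.5],[0,0.05,0.25,6,-3.5],[0,0.05,0.25,6.7,-3.5],[0,0.05,0.25,6.7,-3.5],[1,0.05,0.25,6.7,-3.5],[1,0.05,0.25,6.7,-3.5],[1,0.05,0.25,6.7,-3.5],[1,0.05,0.25,6.7,-3.5],[1,0.05,0.25,6.7,-3.5],[1,0.05,0.25,6.7,-3.5]])

```text
clock: 17.6
eef_pos: [561.7, 67.8, 51.1]
tool_rot: [3.14, 0.0, 1.625]
force: [-1.9, 0.1, 5.9]
width: 40.2
gripper_force: 59.7
```

play_rows(targets=[[1,0,0,0,0],[1,0,0,-1,0],[1,0,0,-2.5,0],[1,0,0,-4.5,0],[1,0,0,-6,0],[1,0,0,-6,0]])

```text
clock: 18.2
eef_pos: [562.6, 68.0, 112.2]
tool_rot: [3.137, -0.001, 1.625]
force: [0.6, 0.7, -1.1]
width: 39.9
gripper_force: 60.6
```

```bash
python3 -c "
from h import *
s=ctrl.read_state();print(s['eef_pos'],s['width'],s['force']);print(togo(430.6,46.8,s['eef_pos'][2],1.529))"
```

```text
[562.60426936  67.96290536 112.22029299] 39.93248605543842 [ 0.55488288  0.72049091 -1.10324968]
[ -1.4  -13.3   -0.06   5.5 ]
```

play_rows(targets=[[1,-0.4,-2,0,5.5],[1,-0.8,-5,0,5.5],[1,-1,-8,0,5.5],[1,-1.2,-11,0,5.5],[1,-1.4,-13.3,0,5.5],[1,-1.4,-13.3,0,5.5],[1,-1.4,-13.3,0,5.5],[1,-1.4,-13.3,1.5,5.5],[1,-1.4,-13.3,3,5.5],[1,-1.4,-13.3,3,5.5]])

```text
clock: 19.2
eef_pos: [429.3, 46.6, 78.4]
tool_rot: [-3.14, 0.0, 1.529]
force: [-0.3, -0.8, -0.6]
width: 39.9
gripper_force: 60.9
```

```bash
python3 -c "
from h import *
s=ctrl.read_state();print(s['eef_pos'],s['width'],s['force']);print(togo(430.6,46.6,51,1.529))"
```

```text
[429.29868535  46.60371061  78.43418155] 39.88205703266042 [-0.29903844 -0.80069487 -0.62620059]
[0.01 0.13 2.74 0.02]
```

play_rows(targets=[[1,0,0.1,1,0],[1,0,0.1,2,0],[1,0,0.1,2.5,0],[1,0,0.1,2.8,0],[1,0,0.1,2.9,0],[1,0,0.1,2.9,0],[1,0,0.1,2.9,0]])

```text
clock: 19.9
eef_pos: [430.1, 46.5, 51.1]
tool_rot: [3.141, -0.0, 1.529]
force: [-1.2, 0.5, 5.0]
width: 39.7
gripper_force: 61.5
```

play_rows(targets=[[1,0,0,0.1,0],[0,0,0,0.1,0],[0,0,0,0.1,0],[0,0,0,0.1,0],[0,0,0,0.1,0],[0,0,0,0.1,0],[0,0,0,0.1,0],[0,0,0,-2,0],[0,0,0,-5,0],[0,0,0,-7,0]])

```text
clock: 20.9
eef_pos: [430.1, 46.6, 121.9]
tool_rot: [3.141, -0.0, 1.529]
force: [0.0, 0.3, -0.4]
width: 85.7
gripper_force: 0.0
```

```bash
python3 -c "
from h import *
s=ctrl.read_state();print(s['eef_pos'],s['width'],s['force']);print(togo(560.5,-3,115,1.565))"
```

```text
[430.09461015  46.5616071  121.94898023] 85.67790548529845 [ 0.04631488  0.29653361 -0.41309075]
[-4.41 13.23  0.7  -2.04]
```

play_rows(targets=[[0,-1,3,0,-2],[0,-2.5,7,0,-2],[0,-4,11,0,-2],[0,-4.4,13.2,0,-2],[0,-4.4,13.2,0,-2],[0,-4.4,13.2,0,-2]])

```text
clock: 21.5
eef_pos: [559.2, -3.0, 120.2]
tool_rot: [-3.14, -0.0, 1.564]
force: [-0.3, 0.4, -0.8]
width: 85.5
gripper_force: 0.0
```

```bash
python3 top.py 84 97 525 595 -30 25 w7.png; python3 top.py 70 75 525 595 -30 25;python3 top.py 16.5 21 535 585 -30 25; python3 top.py 74 84 400 465 20 80;  python3 -c "
from h import *
print(togo(560.5,-3,25,1.565))"
```

```text
21.5 [559.2  -3.  120.2] [-3.14  -0.     1.564] 85.5
510 ((561.333251953125, -2.8726425170898438), (15.322286605834961, 15.377182960510254), 69.93133544921875) [[554.  -10.1  84.8]
 [561.4  -2.1  88.8]
 [568.9   4.4  91.4]]
21.55 [558.6  -2.6 120.3] [-3.14  -0.     1.565] 85.6
280 ((561.2879028320312, -2.7847824096679688), (28.552303314208984, 20.592967987060547), 89.55860900878906) [[553.4 -16.9  70.4]
 [561.    8.   72.7]
 [569.8  11.4  74.5]]
21.6 [558.4  -2.5 120.4] [-3.14   0.     1.565] 85.5
1857 ((560.1990356445312, -3.283060073852539), (49.60475158691406, 53.02494812011719), 0.2046089619398117) [[535.9 -28.9  16.8]
 [553.    1.9  18.7]
 [582.2  22.6  20.8]]
21.65 [558.6  -2.5 120.6] [-3.14   0.     1.565] 85.6
4899 ((428.47833251953125, 47.222686767578125), (41.335914611816406, 43.348453521728516), 88.00882720947266) [[408.6  27.1  74.8]
 [430.1  48.4  78.7]
 [449.6  67.7  80.3]]
[-0.05  0.17  9.57  0.02]
```

View pics/w7.png

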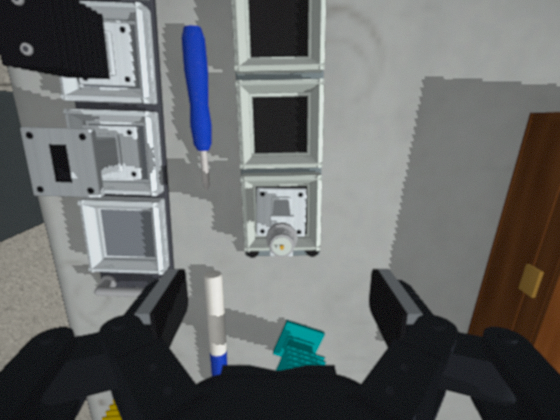

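The straight is seated in the third nest at (60,160). The coax at (281,238) stands centred between the jaws.

play_rows(targets=[[0,0,0.2,3,0],[0,0,0.2,6,0],[0,0,0.2,8,0],[0,0,0.2,9.4,0],[0,0,0.2,9.4,0],[0,0,0.2,9.4,0],[1,0,0.2,9.4,0],[1,0,0.2,9.4,0],[1,0,0.2,9.4,0],[1,0,0.2,9.4,0]])

```text
clock: 22.7
eef_pos: [562.3, -3.1, 27.2]
tool_rot: [3.141, 0.0, 1.564]
force: [0.9, 0.3, -0.4]
width: 28.1
gripper_force: 0.0
```

play_rows(targets=[[1,0,0,0,0],[1,0,0,0,0],[1,0,0,0,0],[1,0,0,0,0]])

```text
clock: 23.1
eef_pos: [562.1, -3.1, 27.0]
tool_rot: [3.141, 0.0, 1.564]
force: [-1.1, 0.7, 4.3]
width: 14.2
gripper_force: 58.2
```

play_rows(targets=[[1,0,0,-1,0],[1,0,0,-2.5,0],[1,0,0,-4.5,0],[1,0,0,-5.5,0],[1,0,0,-5.5,0]])

```text
clock: 23.6
eef_pos: [563.1, -3.0, 83.1]
tool_rot: [3.139, -0.0, 1.564]
force: [0.4, -0.7, -2.5]
width: 14.5
gripper_force: 58.3
```

```bash
python3 -c "
from h import *
s=ctrl.read_state();print(s['eef_pos'],s['width'],s['force']);print(togo(427.8,-23.3,s['eef_pos'][2],1.529))
im,d=ctrl.get_image('side');save('s8.png',cv2.resize(im[130:250,240:370],None,fx=4,fy=4))"
```

```text
[563.09655667  -2.97000575  83.12098292] 14.527458912084725 [ 0.36893716 -0.6942559  -2.51675411]
[ -2.12 -13.52  -0.04   2.01]
```

View pics/s8.png

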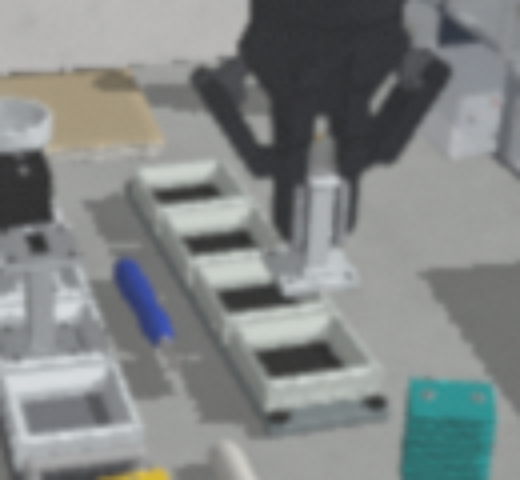

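The coax hangs upright at (320,220) in the crop. Carrying it to the fourth nest.

play_rows(targets=[[1,-0.5,-2,0,2],[1,-1,-5,0,2],[1,-1.5,-8,0,2],[1,-2,-11,0,2],[1,-2.1,-13.4,0,2],[1,-2.1,-13.4,0,2],[1,-2.1,-13.4,0,2],[1,-2.1,-13.4,1.5,2],[1,-2.1,-13.4,2.5,2],[1,-2.1,-13.4,2.5,2]])

```text
clock: 24.65
eef_pos: [427.9, -22.9, 55.4]
tool_rot: [-3.14, -0.0, 1.53]
force: [-0.5, 0.4, -1.3]
width: 14.5
gripper_force: 58.4
```

```bash
python3 -c "
from h import *
s=ctrl.read_state();print(s['eef_pos'],s['width'],s['force']);print(togo(427.8,-23.3,27,1.529))"
```

```text
[427.89884778 -22.93569773  55.42501416] 14.498095982410563 [-0.50953928  0.40585225 -1.31633262]
[-0.04 -0.    2.84  0.04]
```

play_rows(targets=[[1,0,0,1,0],[1,0,0,2,0],[1,0,0,2.6,0],[1,0,0,2.9,0],[1,0,0,3,0],[1,0,0,3,0],[1,0,0,3,0]])

```text
clock: 25.35
eef_pos: [427.7, -23.0, 26.9]
tool_rot: [3.142, 0.0, 1.529]
force: [-2.6, 0.4, 6.1]
width: 14.5
gripper_force: 58.6
```

Contact; releasing and rising to a point with a view of the whole carrier.

play_rows(targets=[[0,0,0,0,0],[0,0,0,0,0],[0,0,0,0,0],[0,0,0,0,0],[0,0,0,0,0],[0,0,0,0,0],[0,0,0,-3,0],[0,0,0,-7,0],[0,0,0,-11,0],[0,0,0,-15,0]])

```text
clock: 26.35
eef_pos: [427.3, -23.1, 178.2]
tool_rot: [-3.141, -0.0, 1.53]
force: [0.6, -1.5, 0.1]
width: 85.5
gripper_force: 0.0
```

play_rows(targets=[[0,2,3,-4,0],[0,4,6,-6,0],[0,6,8,-6,0],[0,9,8,-6,0],[0,10,8,-6,0],[0,10,8,-6,0],[0,10,8,-6,0]])

```text
clock: 27.05
eef_pos: [511.3, 72.0, 236.3]
tool_rot: [-3.14, 0.002, 1.529]
force: [-0.5, 0.2, -0.3]
width: 85.4
gripper_force: 0.0
```

```bash
for a in "85 97 395 480 150 230 w9.png" "85 97 400 465 90 150" "74 84 400 465 20 80" "84 97 400 455 -50 5" "70 75 400 455 -50 5"; do python3 top.py $a; done
```

```text
27.05 [511.3  72.  236.3] [-3.140e+00  2.000e-03  1.529e+00] 85.4
1025 ((437.3219299316406, 187.34945678710938), (54.78628921508789, 55.39632797241211), 42.63578796386719) [[410.5 160.2  85.2]
 [434.  190.5  92.1]
 [464.8 214.1  94.1]]
27.1 [511.5  71.6 236.4] [-3.141e+00  2.000e-03  1.528e+00] 85.2
1411 ((434.2217712402344, 117.880859375), (37.42521667480469, 30.249862670898438), 87.65655517578125) [[419.5  99.4  85.6]
 [435.3 118.5  92.4]
 [449.5 136.4  94.4]]
27.15 [511.6  71.6 236.4] [-3.141e+00  2.000e-03  1.527e+00] 85.4
1583 ((428.60992431640625, 47.51805877685547), (41.85834884643555, 41.68433380126953), 87.49391174316406) [[408.6  27.1  75. ]
 [429.2  48.8  78.6]
 [449.4  68.2  80.4]]
27.2 [511.7  71.7 236.5] [-3.141e+00  1.000e-03  1.527e+00] 85.3
177 ((427.1617736816406, -22.390491485595703), (15.299172401428223, 15.087475776672363), 3.612029790878296) [[420.  -29.6  84.5]
 [427.9 -21.8  88.6]
 [434.8 -15.   90.8]]
27.25 [511.8  71.9 236.6] [-3.141e+00  1.000e-03  1.527e+00] 85.9
117 ((428.9029235839844, -22.824636459350586), (16.392709732055664, 30.132532119750977), 4.466472148895264) [[420.  -37.4  70.5]
 [430.3 -12.   72.6]
 [437.1  -8.   74.8]]
```

View pics/w9.png

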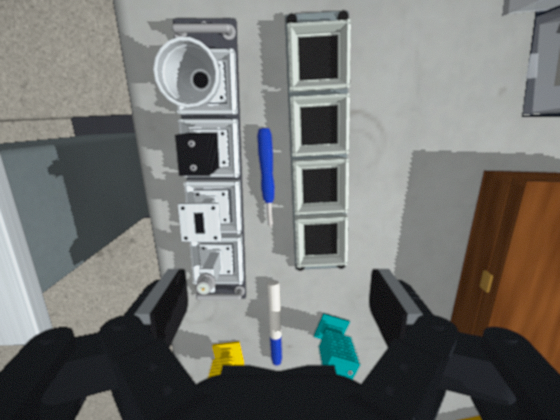

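All four parts stand upright and seated in the carrier, at (190,70), (198,155), (200,222) and (207,285) in order. Tops are at the expected heights and the rack is empty. Handing in.

```bash
python3 -c "
from cell import ctrl
print(ctrl.finish_job())"
```

```text
the job is handed in; nothing more can be done
None
```

The horn, load, straight and coax adapter stand upright and seated in carrier nests 1 to 4, in rack order, and the job was handed in at about 27 s; no verdict came back.

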